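# Proof-pull a return spring on the bench spring tester

## Task

Proof the return spring in the bench tester: first push the drag pointer back along its rail until it rests against the slide's arm, with the slide home. Then pull the slide out by its crossbar until the drag pointer it pushes stands level with the index blade, within half a scale division, hold it there for a good second, and ease the slide fully home without letting it snap back. Leave the drag pointer standing at the index and do not disturb the other things on the bench.

Things in the scene. Friction and masses are not known exactly. Their poses are not given: they have to be found in the camera images.
- tester: bench spring tester, bolted down: grey base plate 390 x 175 x 10 mm (x -145 to 245, y -50 to 125) with a green spring housing (x -135 to 0, y -40 to 35, top 66 above the bench). Origin at bench height under the middle of the housing's front face. x: the way the slide is pulled, away from the housing; y: across, to the scale side; z up.
- rail (a point): middle of the steel scale rail's top, 24 mm above the bench. The rail runs along tester x at tester y = 60 mm, 14 mm wide, from tester x 8 to 228 mm, with stop blocks (32 mm high) at its ends. Beside it on the plate lies a white strip with a dark tick every 10 mm (the scale).
- slide (a joint): how far the sprung slide is pulled out along tester x, m: 0 = fully home, 0.125 = end stop. The spring pulls it home with 3 N at 0, rising by 1.4 N per 10 mm (17 N at 100 mm); damping 20 N s/m. Let go, it runs home by itself, and from far out it snaps back at more than 0.4 m/s.
- crossbar (a point): middle of the slide's black crossbar handle: 64 mm long along tester y, 12 thick along x, 61 to 83 mm above the bench (this point 72), on a 14 mm post at its middle. With the slide home it lies at tester x = 70, y = 0 mm; moves with the slide. Behind it all is free up to the housing (64 mm), above the slide's bar (top 40 mm above the bench).
- arm (a point): front face (towards tester +x) of the slide's arm, a steel bar 8 mm thick standing out sideways from the slide, 27 to 41 mm above the bench; at tester x = 32, y = 60 mm with the slide home. It moves with the slide and pushes the drag pointer ahead of it along the rail; it does not pull it back.
- drag (a joint): position of the brass drag pointer along the rail, m, growing along tester x, 0 to 0.165. 0 = resting against the arm while the slide is home; whenever the arm is against it, it equals the slide's value. Stiff to move (2 N), it stays where it is left. It starts far out, beyond the index.
- drag_mid (a point): middle of the drag pointer's upright grip (12 mm along tester x, 14 along y, 46 to 82 mm above the bench; this point 63), at tester x = 40 mm + drag, y = 60. Below it is its block, 16 mm along x, 26 along y, 12 to 46 mm above the bench, with a thin pointer on the scale side at the same x as this point.
- index: the index: a dark steel clamp 16 x 18 x 16 mm fixed on the base plate at the scale's outer edge (tester y 83 to 117 mm), with an upright steel blade, 3 mm thick along x, reaching towards the rail, top 46 mm above the bench. Origin on the plate's top, in the plane of the blade; axes parallel to the tester's. Its tester x (100 to 140 mm) is the mark.
- wrench: bystander: open-ended spanner, 180 mm long, lying on the bench on the robot's side of the tester; not to be disturbed.
- screwdriver: bystander: screwdriver with black handle, 180 mm long, lying on the bench on the far side of the tester, along it; not to be disturbed.
- bearing: bystander: steel ball bearing, 52 mm across, 15 mm high, flat on the bench beyond the pull end of the tester; not to be disturbed. Origin under its middle.
- drink: bystander: drinks bottle, 66 mm across, 190 mm high, standing towards the back left; not to be disturbed. Origin under its middle.
- cups: bystander: upright stack of paper cups, 72 mm across, 170 mm high, towards the back right; not to be disturbed. Origin under its middle.
- hammer: bystander: hammer, 260 mm long, lying on the right; not to be disturbed.
- gear_hub: bystander: dark steel flanged hub, 76 mm across, 42 mm high, on the left; not to be disturbed. Origin under its middle.

How it is judged:
By the outcome, as a careful person would: the job done as asked, in the order asked, and still so for the second after the job is handed in, with the robot touching nothing.
It also fails if it takes over 54 s, if anything falls off the work surface, if the arm or the gripper's body presses on something with over 40 N, if the wrist force passes 120 N, or if a joint passes its speed limit or range.

## Robot

A 7-joint arm with a two-finger parallel gripper is mounted at the origin on the work surface. World frame = base frame: x ahead of the robot, y to its left, z up, the work surface at z = 0. Lengths are in m, angles in rad, forces in N, time in s.
With the tool pointing down it reaches from about 0.425 to 0.95 m from the base axis. Payload 4.7 kg.
Tool frame: the origin (TCP) lies at the very end of the fingers, on their centre line; the grasp point (between the pads) lies 19 mm behind it (arm.pinch_z is the distance from the TCP to the grasp point, in m); z points along the fingers, x is the direction in which the jaws open and shut, and the axes are right-handed (so a half turn about z gives the same grasp; the last joint's range is limited). The gripper opens to 87 mm and grips with 3 to 60 N. Pads are 19 mm wide; open, the fingers measure 117 mm over their backs; the gripper's body (75 mm by 190 mm) begins 51 mm behind the grasp point.
Start: joints at [1.113, 0.469, -0.049, 1.532, 0.024, 1.141, -0.082], TCP at [0.281, -0.614, 0.223] pointing down, gripper open.
Joint ranges: [-2.59, 2.59], [-0.33, 1.99], [-1.39, 1.29], [0.1, 2.45], [-1.04, 4.18], [0.21, 1.99], [-2.66, 2.66]. Speed limits (rad/s): [2.57, 2.57, 3.14, 3.14, 3.14, 3.14, 3.14].

## Interface

Orientations are given as a unit quaternion [x, y, z, w].
In Python, from rig import arm, eyes, finder gives the robot as it stands.
- The arm moves only by the tool carry_out, never from a script. Its argument "increments" is one flat list of numbers, 7 for each row, row after row: the shift along the world's x, y, z as a fraction of full scale, then the turn, a rotation vector about the world's x, y, z as a fraction of full scale, then the gripper command: -1 is fully open, 1 is shut, values between are in proportion. A call has 1 to 12 rows; each row is the pose to reach, as a shift and turn from the pose commanded when the call began; what a row does not reach only later rows make up. Full scale, the value 1, is 200 mm for a shift and 90 degrees for a turn. A row lasts 1/12 s, in which the tool goes at most 41.7 mm and 7.16 degrees, less where a joint would pass 70% of its speed; a pose out of reach is approached as far as the arm can. A call with a number of a shift or a turn outside -1 to 1 is refused whole. A call with a gripper value outside its range is refused whole. The fingers move at their own pace and stop on an object; the grip force is fixed at half the most. Time passes only in rows, so rows that repeat a pose let the fingers close. It gives the time, the measured TCP pose, the force and the opening at its end, in the units of the state.
- arm.state(): the state, without advancing time (a new reading comes with each control period).
- eyes.snapshot(name): name is "side" or "top"; returns the picture (420x560x3 uint8, red, green, blue); there is no depth.
- eyes.calibration(name): a dict with "intrinsics" (3x3 intrinsics, pixels), "world_from_camera" (4x4, takes a point from camera to world coordinates). Camera axes: x right, y down, z forward; pixel columns grow to the right and rows downward; lengths in m; the calibration is good to about 2 mm. A picture is of the moment at which its call begins. calibration takes no time and is no camera call.
- arm.close_job(): hands the job in, once; it reports no verdict.
Trained networks look in the newest picture that a camera, given by its name, has taken for a name from the list of things; names that differ only in an ending like _2 or _b are one class to them, and where a whole thing is asked for, a point or a joint stands for the part that bears it (a point fixed in the world has none). Each returns a list of dicts, best first, with "conf" (0 to 1); they miss things now and then, are a little off and sometimes report something else, mostly with a low value. They report only what shows in the picture. A call takes as long as a camera call.
- finder.find_in(camera, query): "point" ([x, y, z] in m, in world coordinates, good to about 4 mm: the middle of the surface that is visible of it).
- finder.spot_point(camera, query): "point" ([x, y, z] in m, in world coordinates, good to about 4 mm: a listed point, or the origin of a listed thing).
The state is a dict: "time": time; "joint_pos": joint angles; "dq": joint speeds; "joint_efforts": joint torques, N m; "tool_pos": TCP position; "orientation": TCP orientation; "force": force on the tool from outside, world axes, zero at the start; "torque": the same for the moment, N m; "grip_width": finger opening in m.
Only numpy, scipy, OpenCV 4.12 (cv2) and the standard library are available. Lean on these libraries where they do the work, as an engineer would, in place of code of your own. Each camera call takes 0.05 s, during which the arm holds its last target. There are 200 camera calls.

## Working session

There is one attempt and no reset: what is moved stays moved. The work goes in short steps, Python scripts to look and compute and a tool call to move; the robot and the scene stay as the last step left them, time stands still between calls to the robot, and variables do not carry over. Pictures are saved under pics/ and viewed, about 8 in all and at most 12, crops included, and the job is handed in when it is done.

Besides the shell and the picture viewer there is one more tool, called after "Request:" as name(argument=value, ...) on one line, values as JSON. carry_out: Moves the arm, as the interface text tells. Its arguments: {"type":"object","properties":{"increments":{"type":"array"}},"required":["increments"]}

```bash
ls; mkdir -p pics
python3 - <<'E'
from rig import arm, eyes, finder
import cv2, numpy as np
for c in ("top","side"):
    im=eyes.snapshot(c); cv2.imwrite(f"pics/{c}0.png",im[:,:,::-1])
    k=eyes.calibration(c); print(c,np.round(k["intrinsics"],1).tolist(),np.round(k["world_from_camera"],3).tolist())
    for q in ("tester","rail","crossbar","arm","drag_mid","index"):
        print(q,[(np.round(d["point"],4).tolist(),round(d["conf"],2)) for d in finder.spot_point(c,q)[:2]])
print(arm.state(), arm.pinch_z)
E
```

```text
pics
top [[471.3, 0.0, 278.3], [0.0, 471.3, 215.0], [0.0, 0.0, 1.0]] [[0.017, -0.985, 0.171, 0.335], [-1.0, -0.02, -0.017, 0.035], [0.02, -0.17, -0.985, 1.449], [0.0, 0.0, 0.0, 1.0]]
tester [([0.5443, 0.1527, 0.0004], 0.76), ([0.5896, 0.0295, 0.0261], 0.37)]
rail [([0.5868, 0.0264, 0.0217], 0.88)]
crossbar [([0.5314, 0.0824, 0.0748], 0.51)]
arm [([0.5984, 0.1142, 0.0305], 0.81)]
drag_mid [([0.5735, -0.0335, 0.0641], 0.46)]
index [([0.6314, 0.0314, 0.0106], 0.37)]
side [[537.2, 0.0, 276.4], [0.0, 537.2, 209.6], [0.0, 0.0, 1.0]] [[-0.844, -0.394, 0.364, 0.098], [-0.537, 0.618, -0.575, 0.763], [0.001, -0.681, -0.733, 1.002], [0.0, 0.0, 0.0, 1.0]]
tester [([0.5419, 0.1518, -0.0022], 0.84), ([0.7084, 0.1528, -0.0014], 0.2)]
rail [([0.5869, 0.0298, 0.0258], 0.95)]
crossbar [([0.5314, 0.0786, 0.0721], 0.74), ([0.6012, 0.1175, 0.0356], 0.67)]
arm [([0.6, 0.1144, 0.0354], 0.82)]
drag_mid [([0.5776, -0.0317, 0.0611], 0.55), ([0.5351, 0.082, 0.0698], 0.45)]
index [([0.6298, 0.0351, 0.0109], 0.41)]
{'time': 0.7, 'joint_pos': array([ 1.11310123,  0.46856382, -0.04860314,  1.53248368,  0.02410175,
        1.14101148, -0.08226634]), 'dq': array([-0.00160566,  0.00075226,  0.00039203,  0.00048688, -0.0005833 ,
        0.00155148,  0.00207316]), 'joint_efforts': array([ 7.53412564e-05, -5.07677507e+01, -8.04458326e-02, -2.36405182e+01,
       -6.13038638e-02,  3.11252789e-02,  1.49197808e-05]), 'tool_pos': array([ 0.28070144, -0.6138917 ,  0.2226042 ]), 'orientation': array([ 8.41373234e-01, -5.40454510e-01,  6.04428784e-05,  1.40754168e-05]), 'force': array([-0.08493885, -0.56013489,  0.03278402]), 'torque': array([-0.00451648,  0.03898612, -0.05002332]), 'grip_width': 0.08719426282399777} 0.0187
```

View pics/top0.png

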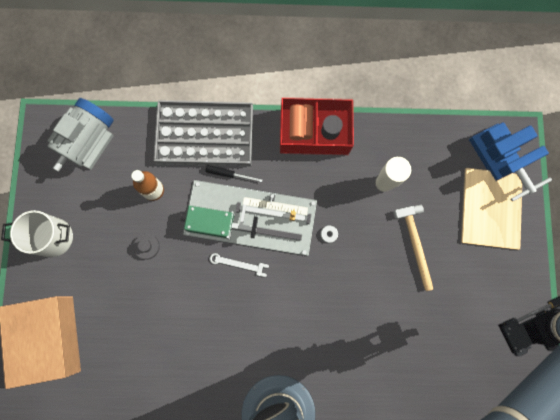

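View pics/side0.png

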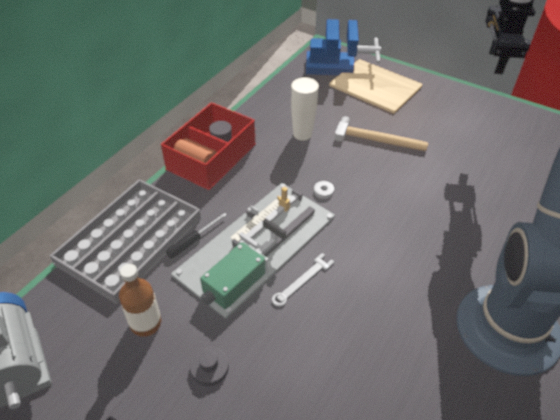

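```bash
cat > h.py <<'E'
from rig import arm, eyes, finder
import numpy as np
from scipy.optimize import least_squares
M={"tester":(0,0,0),"rail":(.118,.060,.024),"crossbar":(.070,0,.072),"arm":(.032,.060,.034)}
def T(p,m):
    c,s=np.cos(p[2]),np.sin(p[2]); m=np.asarray(m)
    return np.array([p[0]+c*m[0]-s*m[1],p[1]+s*m[0]+c*m[1],m[2]])
def inv(p,w):
    c,s=np.cos(p[2]),np.sin(p[2]); d=np.asarray(w)[:2]-p[:2]
    return np.array([c*d[0]+s*d[1],-s*d[0]+c*d[1],w[2]])
def best(c,q,pred=None):
    r=finder.spot_point(c,q)
    if pred is not None: r=[d for d in r if np.linalg.norm(np.array(d["point"])-pred)<.03]
    return np.array(r[0]["point"]) if r else None
def pix(c,w):
    k=eyes.calibration(c); X=np.linalg.inv(k["world_from_camera"])@np.append(w,1)
    u=k["intrinsics"]@X[:3]; return u[:2]/u[2]
E
python3 - <<'E'
from h import *
obs=[("tester",[.5443,.1527]),("tester",[.5419,.1518]),("rail",[.5868,.0264]),("rail",[.5869,.0298]),("crossbar",[.5314,.0824]),("crossbar",[.5314,.0786]),("arm",[.5984,.1142]),("arm",[.6,.1144])]
f=lambda p:np.concatenate([T(p,M[n])[:2]-o for n,o in obs])
r=least_squares(f,[.54,.15,-1.5],loss="soft_l1",f_scale=.004); p=r.x; print(p, np.round(f(p)*1000,1))
for w in ([.5735,-.0335,.06],[.5776,-.0317,.06],[.6314,.0314,.01],[.6298,.0351,.01]): print(inv(p,w))
E
```

```text
[ 0.5422444   0.1522256  -1.69614629] [-2.1 -0.5  0.3  0.4  0.2  1.3  0.1 -2.1  2.1  0.4  2.1  4.2 -0.6 -1.2
 -2.2 -1.4]
[0.18036076 0.05423014 0.06      ]
[0.17806229 0.05807293 0.06      ]
[0.10873119 0.10356193 0.01      ]
[0.10526026 0.1015119  0.01      ]
```

Top view: housing at (208,220), crossbar (254,226), brass drag pointer (293,213), index (272,199), bottle (147,187), bearing (329,234). The fitted tester pose matches the picture. I'll average a few more readings, then move.

Run:
```python
from h import *
O={k:[] for k in ("tester","rail","crossbar","arm","drag_mid","index")}
p0=np.array([.5422,.1522,-1.696]); pr=dict(M,drag_mid=(.179,.06,.063),index=(.107,.1,.01))
for i in range(2):
  for c in ("top","side"):
    eyes.snapshot(c)
    for q in O:
        b=best(c,q,T(p0,pr[q]))
        if b is not None: O[q].append(b); print(c,q,np.round(inv(p0,b)*1000,1))
for q in ("drink","bearing","cups"):
    b=best("side",q); print(q,b,inv(p0,b))
f=lambda p:np.concatenate([T(p,M[n])[:2]-o[:2] for n in M for o in O[n]])
print(least_squares(f,p0,loss="soft_l1",f_scale=.004).x, arm.state()["time"])
```

```text
top tester [ 1.2 -1.  -2.2]
top rail [120.3  57.3  23.9]
top crossbar [71.4  0.  73.7]
top arm [36.  61.7 34.1]
top drag_mid [177.2  56.   61.7]
top index [107.7 103.5  10.4]
side tester [ 4.2 -0.4 -3.7]
side rail [115.7  59.6  23.9]
side crossbar [73.8  0.8 71. ]
side arm [31.7 61.  37.1]
side drag_mid [173.6  59.6  63.7]
side index [109.5 103.7  10.6]
top tester [ 1.2 -0.5  3.2]
top rail [115.5  56.1  23.1]
top crossbar [77.7  0.9 75.8]
top arm [29.9 60.8 31.1]
top drag_mid [179.7  58.4  61.6]
top index [108.  105.    8.7]
side tester [ 1.7  0.9 -1.5]
side rail [113.8  58.5  27.7]
side crossbar [72.6  2.8 70.5]
side arm [31.2 63.3 35.8]
side drag_mid [176.7  57.   63.2]
side index [106.2 103.4  11.7]
drink [ 0.6549  0.4023 -0.0024] [-0.2622159   0.08058612 -0.0024    ]
bearing [ 0.5297 -0.1466 -0.0027] [ 0.29802203  0.02491104 -0.0027    ]
cups [ 0.6983 -0.3249 -0.0032] [ 0.45387211  0.21445682 -0.0032    ]
[ 0.54190781  0.15096235 -1.69059128] 2.25
```

Request:
carry_out(increments=[0.1,0.2,0,0,0,-0.07,-1,0.2,0.4,0,0,0,-0.14,-1,0.3,0.6,0,0,0,-0.21,-1,0.4,0.8,0,0,0,-0.28,-1,0.5,1,0,0,0,-0.353,-1])

```text
time: 2.67
tool_pos: [0.3744, -0.4257, 0.2227]
orientation: [-0.659, 0.752, -0.0, 0.0]
force: [1.0, -0.3, 0.4]
grip_width: 0.0871
```

Request:
carry_out(increments=[0.1,0.19,0,0,0,0,-1,0.2,0.38,0,0,0,0,-1,0.3,0.57,0,0,0,0,-1,0.4,0.76,0,0,0,0,-1,0.5,0.95,0,0,0,0,-1])

```text
time: 3.08
tool_pos: [0.4715, -0.2413, 0.223]
orientation: [-0.661, 0.75, -0.0, 0.0]
force: [-0.5, -1.0, 0.1]
grip_width: 0.0868
```

Request:
carry_out(increments=[0.1,0.2,0,0,0,0,-1,0.2,0.4,0,0,0,0,-1,0.3,0.6,0,0,0,0,-1,0.4,0.78,-0.05,0,0,0,-1,0.485,0.93,-0.15,0,0,0,-1,0.485,0.96,-0.3,0,0,0,-1,0.485,0.96,-0.42,0,0,0,-1,0.485,0.96,-0.5,0,0,0,-1,0.485,0.96,-0.5,0,0,0,-1])

```text
time: 3.83
tool_pos: [0.5653, -0.0507, 0.1189]
orientation: [-0.662, 0.75, 0.003, -0.003]
force: [0.5, -0.0, -0.9]
grip_width: 0.0869
```

Run:
```python
from h import *
import cv2
p0=np.array([.542,.1516,-1.693])
print(inv(p0,arm.state()["tool_pos"]),arm.state()["tool_pos"],arm.state()["force"])
ims=[]
for c in ("top","side"):
    im=eyes.snapshot(c)
    u,v=pix(c,T(p0,(.12,.05,.05))).astype(int); s=im[v-50:v+50,u-65:u+65]
    ims.append(cv2.resize(s,None,fx=5,fy=5,interpolation=cv2.INTER_CUBIC)[:, :, ::-1][:,:390+260])
    b=best(c,"drag_mid"); print(c,None if b is None else inv(p0,b))
cv2.imwrite("pics/1.png",cv2.resize(np.vstack(ims),None,fx=.6,fy=.6))
```

```text
[0.19794192 0.04773584 0.11891166] [ 0.56525078 -0.05068474  0.11891166] [ 0.45430098 -0.00605418 -0.93361322]
top None
side [0.1778476  0.06053099 0.0627    ]
```

View pics/1.png

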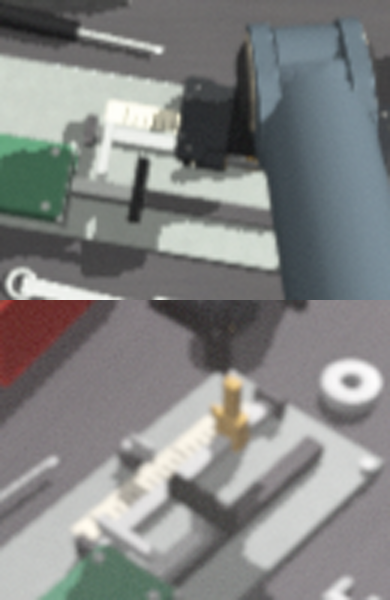

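Request:
carry_out(increments=[0.07,0.11,0,0,0,0,-1,0.07,0.11,0,0,0,0,-1,0.07,0.11,-0.11,0,0,0,-1,0.07,0.11,-0.22,0,0,0,-1,0.07,0.11,-0.33,0,0,0,-1,0.07,0.11,-0.33,0,0,0,-1,0.07,0.11,-0.33,0,0,0,-1])

```text
time: 4.62
tool_pos: [0.5819, -0.0294, 0.057]
orientation: [-0.661, 0.75, 0.0, -0.0]
force: [1.0, 0.5, -0.2]
grip_width: 0.0868
```

Run:
```python
from h import *
p0=np.array([.542,.1516,-1.693]);s=arm.state()
print(inv(p0,s["tool_pos"]),s["tool_pos"],s["orientation"],s["dq"].round(3))
```

```text
[0.17479708 0.06165623 0.05700762] [ 0.5818887  -0.0294094   0.05700762] [-6.61232346e-01  7.50181155e-01  7.42069819e-05 -1.19834678e-04] [ 0.003 -0.028 -0.007 -0.03  -0.002 -0.004 -0.002]
```

Request:
carry_out(increments=[0.01,0.08,0,0,0,0,-1,0.02,0.16,0,0,0,0,-1,0.03,0.24,0,0,0,0,-1,0.039,0.32,0,0,0,0,-1,0.049,0.4,0,0,0,0,-1,0.058,0.47,0,0,0,0,-1,0.066,0.54,0,0,0,0,-1,0.074,0.6,0,0,0,0,-1,0.081,0.66,0,0,0,0,-1,0.087,0.71,0,0,0,0,-1,0.093,0.76,0,0,0,0,-1,0.097,0.79,0,0,0,0,-1])

```text
time: 5.62
tool_pos: [0.6013, 0.1304, 0.0566]
orientation: [-0.662, 0.75, 0.0, 0.0]
force: [0.6, -2.4, 0.6]
grip_width: 0.0866
```

Run:
```python
from h import *
p0=np.array([.542,.1516,-1.693]);s=arm.state()
print(inv(p0,s["tool_pos"]),s["force"],s["time"])
eyes.snapshot("side")
for q in("drag_mid","arm"):
    b=best("side",q); print(q,b if b is None else inv(p0,b))
```

```text
[0.01376633 0.06143729 0.05658176] [ 0.61193606 -2.39555282  0.62863988] 5.6167
drag_mid [0.04804555 0.06081024 0.0622    ]
arm [0.0271255  0.06297624 0.0356    ]
```

Request:
carry_out(increments=[0.001,0.01,0,0,0,0,-1,0.002,0.02,0,0,0,0,-1,0.004,0.03,0,0,0,0,-1,0.005,0.04,0,0,0,0,-1,0.005,0.04,0,0,0,0,-1])

```text
time: 6.18
tool_pos: [0.6018, 0.1367, 0.0562]
orientation: [-0.661, 0.75, 0.0, -0.001]
force: [-0.9, -2.2, -1.6]
grip_width: 0.0871
```

Request:
carry_out(increments=[0,0.006,0,0,0,0,-1,0.001,0.01,0,0,0,0,-1,0.001,0.01,0,0,0,0,-1])

```text
time: 6.43
tool_pos: [0.6022, 0.1388, 0.0564]
orientation: [-0.661, 0.75, 0.0, -0.0]
force: [-0.9, -1.7, -0.3]
grip_width: 0.087
```

Request:
carry_out(increments=[0,0.006,0,0,0,0,-1,0.001,0.01,0,0,0,0,-1,0.001,0.01,0,0,0,0,-1])

```text
time: 6.68
tool_pos: [0.6026, 0.141, 0.0565]
orientation: [-0.661, 0.75, 0.0, -0.0]
force: [0.0, -2.0, -1.3]
grip_width: 0.0872
```

Request:
carry_out(increments=[0,0.006,0,0,0,0,-1,0.001,0.01,0,0,0,0,-1,0.001,0.01,0,0,0,0,-1])

```text
time: 6.93
tool_pos: [0.6027, 0.1411, 0.0564]
orientation: [-0.661, 0.75, -0.001, -0.001]
force: [-1.5, -5.3, -0.6]
grip_width: 0.0872
```

Request:
carry_out(increments=[0,0.006,0,0,0,0,-1,0.001,0.01,0,0,0,0,-1,0.001,0.01,0,0,0,0,-1])

```text
time: 7.18
tool_pos: [0.6027, 0.1412, 0.0563]
orientation: [-0.661, 0.751, -0.001, -0.002]
force: [-1.3, -7.5, 1.4]
grip_width: 0.0869
```

Run:
```python
from h import *
import cv2
p0=np.array([.542,.1516,-1.693]);s=arm.state()
print(inv(p0,s["tool_pos"]),s["force"],s["time"])
im=eyes.snapshot("side")
u,v=pix("side",T(p0,(.08,.05,.05))).astype(int)
cv2.imwrite("pics/2.png",cv2.resize(im[v-50:v+50,u-65:u+65],None,fx=5,fy=5,interpolation=cv2.INTER_CUBIC)[:,:,::-1])
```

```text
[0.00291171 0.06154852 0.05631748] [-1.29982544 -7.47052702  1.35354782] 7.1833
```

View pics/2.png

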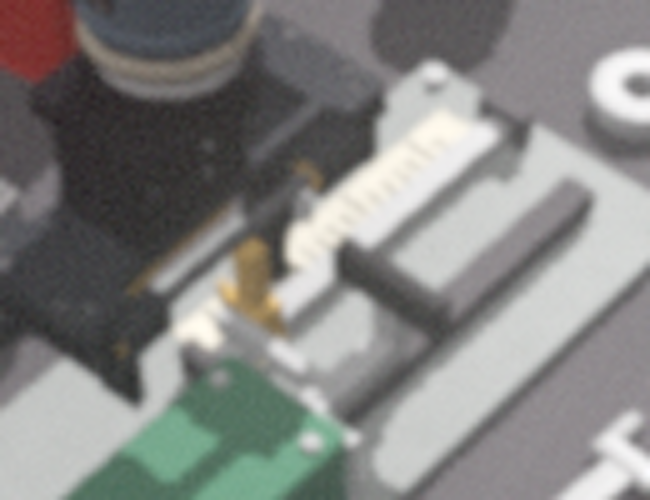

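Request:
carry_out(increments=[-0.011,-0.09,0,0,0,0,-1,-0.021,-0.174,0,0,0,0,-1,-0.021,-0.174,0.03,0,0,0,-1,-0.021,-0.174,0.15,0,0,0,-1,-0.021,-0.174,0.27,0,0,0,-1,-0.021,-0.174,0.27,0,0,0,-1,-0.12,-0.2,0.27,0,0,0,-1,-0.22,-0.23,0.27,0,0,0,-1,-0.33,-0.26,0.27,0,0,0,-1,-0.43,-0.285,0.27,0,0,0,-1,-0.43,-0.285,0.27,0,0,0,-1,-0.43,-0.285,0.27,0,0,0,-1])

```text
time: 8.23
tool_pos: [0.5172, 0.0892, 0.1113]
orientation: [-0.662, 0.75, -0.0, 0.001]
force: [0.7, 0.4, -0.6]
grip_width: 0.087
```

Run:
```python
from h import *
p0=np.array([.542,.1516,-1.693]);s=arm.state()
print(inv(p0,s["tool_pos"]),s["force"],s["time"])
eyes.snapshot("side")
for q in("crossbar","drag_mid","arm","index"):
    b=best("side",q); print(q,b if b is None else inv(p0,b))
```

```text
[ 0.06497172 -0.01697733  0.11132276] [ 0.74989654  0.35645332 -0.57534668] 8.2333
crossbar [0.07344472 0.00166531 0.0721    ]
drag_mid [0.04136415 0.06270994 0.0636    ]
arm [0.02922902 0.06061505 0.0402    ]
index None
```

Request:
carry_out(increments=[-0.003,-0.025,-0.05,0,0,0,-1,-0.003,-0.025,-0.15,0,0,0,-1,-0.003,-0.025,-0.24,0,0,0,-1,-0.003,-0.025,-0.265,0,0,0,-1,-0.003,-0.025,-0.265,0,0,0,-1])

```text
time: 8.9
tool_pos: [0.5152, 0.0823, 0.0556]
orientation: [-0.661, 0.75, 0.001, -0.002]
force: [0.7, -0.3, -0.3]
grip_width: 0.0873
```

Request:
carry_out(increments=[0,0,0,0,0,0,0.5,0,0,0,0,0,0,0.7,0,0,0,0,0,0,1,0,0,0,0,0,0,1,0,0,0,0,0,0,1,0,0,0,0,0,0,1,0,0,0,0,0,0,1,0,0,0,0,0,0,1])

```text
time: 9.57
tool_pos: [0.5165, 0.0828, 0.0577]
orientation: [-0.661, 0.75, -0.0, 0.0]
force: [0.2, -0.6, 0.2]
grip_width: 0.0416
```

Run:
```python
from h import *
p0=np.array([.542,.1516,-1.693]);s=arm.state()
print(inv(p0,s["tool_pos"]),s["force"],s["time"])
```

```text
[ 0.07139916 -0.01689067  0.05768593] [ 0.22034288 -0.58470439  0.19712984] 9.5667
```

Request:
carry_out(increments=[0.001,0.007,0,0,0,0,1,0.001,0.007,0,0,0,0,1,0.001,0.007,0,0,0,0,1,0.001,0.007,0,0,0,0,1,0.001,0.007,0,0,0,0,1,0.001,0.007,0,0,0,0,1,0.001,0.007,0,0,0,0,1,0.001,0.007,0,0,0,0,1])

```text
time: 10.23
tool_pos: [0.5168, 0.085, 0.0576]
orientation: [-0.661, 0.75, 0.0, 0.0]
force: [1.2, 3.8, -2.3]
grip_width: 0.0121
```

Run:
```python
from h import *
p0=np.array([.542,.1516,-1.693]);s=arm.state()
print(inv(p0,s["tool_pos"]),s["force"],s["time"],s["grip_width"])
for i in range(2):
 for c in ("top","side"):
  eyes.snapshot(c)
  for q in("crossbar","drag_mid","index","arm"):
    b=best(c,q); print(c,q,b if b is None else inv(p0,b).round(4))
```

```text
[ 0.06917048 -0.01690814  0.05755063] [ 1.18735536  3.77246333 -2.30012623] 10.2333 0.01211213576331212
top crossbar None
top drag_mid [ 0.2967  0.0248 -0.0014]
top index [0.1082 0.1045 0.0115]
top arm None
side crossbar [0.0704 0.0018 0.0705]
side drag_mid [0.0385 0.0626 0.0632]
side index [0.1033 0.1024 0.0129]
side arm [0.0314 0.0619 0.038 ]
top crossbar None
top drag_mid None
top index [0.111  0.1017 0.0101]
top arm [ 0.5708  0.0151 -0.0008]
side crossbar [0.0727 0.0013 0.071 ]
side drag_mid [0.0395 0.0624 0.0604]
side index [0.1046 0.1032 0.0104]
side arm [0.0306 0.0619 0.0367]
```

Request:
carry_out(increments=[-0.002,-0.02,0,0,0,0,1,-0.005,-0.045,0,0,0,0,1,-0.008,-0.07,0,0,0,0,1,-0.012,-0.1,0,0,0,0,1,-0.016,-0.13,0,0,0,0,1,-0.02,-0.16,0,0,0,0,1,-0.023,-0.19,0,0,0,0,1,-0.027,-0.22,0,0,0,0,1,-0.03,-0.245,0,0,0,0,1,-0.033,-0.27,0,0,0,0,1,-0.035,-0.288,0,0,0,0,1,-0.035,-0.288,0,0,0,0,1])

```text
time: 12.23
tool_pos: [0.5089, 0.0302, 0.0575]
orientation: [-0.662, 0.75, 0.002, 0.001]
force: [-0.6, 11.1, -2.7]
grip_width: 0.0117
```

Run:
```python
from h import *
import cv2
p0=np.array([.542,.1516,-1.693]);s=arm.state()
print(inv(p0,s["tool_pos"]),s["force"],s["time"],s["grip_width"])
for i in range(3):
  im=eyes.snapshot("side")
  for q in("crossbar","drag_mid","index","arm"):
    b=best("side",q); print(q,b if b is None else inv(p0,b).round(4))
u,v=pix("side",T(p0,(.10,.07,.04))).astype(int); print(u,v)
S=im[v-30:v+30,u-40:u+40]
for x in(.09,.1,.107,.12): print(x,[(pix("side",T(p0,(x,y,z)))-(u-40,v-30))*9 for y,z in((.08,.046),(.06,.046))])
cv2.imwrite("pics/3.png",cv2.resize(S,None,fx=9,fy=9,interpolation=cv2.INTER_CUBIC)[:,:,::-1])
```

```text
[ 0.1245701  -0.01809038  0.05751862] [-0.59070518 11.11670501 -2.65512308] 12.2333 0.011662168208678806
crossbar [ 0.1289 -0.0026  0.0721]
drag_mid [0.0938 0.0605 0.0633]
index [ 0.2982  0.0211 -0.0051]
arm [0.0859 0.0613 0.038 ]
crossbar [0.1289 0.0003 0.0688]
drag_mid [0.0919 0.0616 0.0616]
index [0.1044 0.1024 0.0128]
arm [0.0861 0.0601 0.0357]
crossbar [0.1267 0.     0.0702]
drag_mid [ 0.0029  0.002  -0.0037]
index [-0.2624  0.0803 -0.0014]
arm [0.0849 0.0585 0.0369]
260 215
0.09 [array([310.60406015, 260.54813541]), array([367.29369511, 295.82717112])]
0.1 [array([335.00974993, 239.39058467]), array([391.63162106, 274.38459902])]
0.107 [array([351.9765898 , 224.68185164]), array([408.55057318, 259.47840481])]
0.12 [array([383.23357349, 197.58484171]), array([439.71766499, 232.01909646])]
```

View pics/3.png

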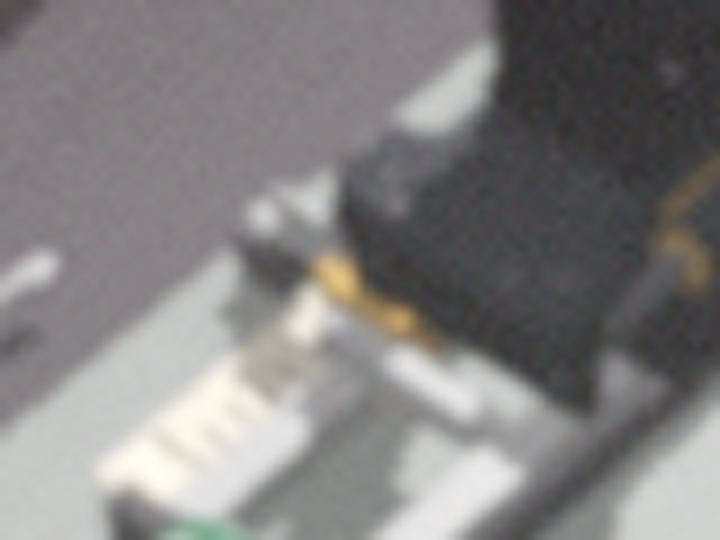

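Run:
```python
from h import *
import cv2
p0=np.array([.542,.1516,-1.693]); rows=[]
for c in("top","side"):
  im=cv2.imread(f"pics/{c}0.png"); k=14 if c=="top" else 10
  w,h=(28,21) if c=="top" else (39,29)
  u,v=pix(c,T(p0,(.107,.085,.03))).astype(int); o=np.array([u-w//2,v-h//2])
  A=cv2.resize(im[o[1]:o[1]+h,o[0]:o[0]+w],(390,290),interpolation=cv2.INTER_CUBIC); B=A.copy()
  q=lambda x,y,z:tuple(((pix(c,T(p0,(x,y,z)))-o+.5)*(390/w,290/h)).astype(int).tolist())
  for x,col in((.102,(0,0,255)),(.107,(0,255,0)),(.112,(255,0,0))):
    cv2.line(B,q(x,.095,.010),q(x,.095,.046),col,1); cv2.line(B,q(x,.075,.046),q(x,.095,.046),col,1)
  for a,b in(((.008,.053,.024),(.228,.053,.024)),((.008,.067,.024),(.228,.067,.024)),((-.145,.125,.01),(.245,.125,.01))): cv2.line(B,q(*a),q(*b),(255,0,255),1)
  rows.append(np.hstack([A,B]))
cv2.imwrite("pics/4.png",np.vstack(rows))
```

```text
(no output)
```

View pics/4.png

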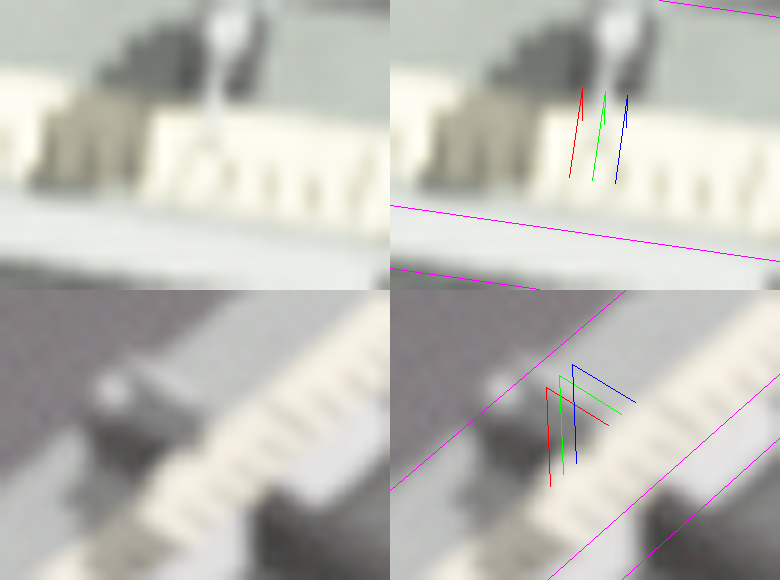

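Request:
carry_out(increments=[-0.001,-0.01,0,0,0,0,1,-0.002,-0.02,0,0,0,0,1,-0.004,-0.03,0,0,0,0,1,-0.005,-0.04,0,0,0,0,1,-0.006,-0.048,0,0,0,0,1,-0.006,-0.048,0,0,0,0,1,-0.006,-0.048,0,0,0,0,1])

```text
time: 13.57
tool_pos: [0.5077, 0.0219, 0.0575]
orientation: [-0.662, 0.749, 0.002, 0.001]
force: [-0.5, 13.7, -2.1]
grip_width: 0.0122
```

Run:
```python
from h import *
import cv2
p0=np.array([.542,.1516,-1.693]);s=arm.state()
print(inv(p0,s["tool_pos"]),s["force"],s["time"],s["grip_width"])
rows=[]
for c in("top","side"):
  im=eyes.snapshot(c)[:,:,::-1]
  for q in("crossbar","drag_mid","index","arm"):
    b=best(c,q); print(c,q,b if b is None else inv(p0,b).round(4))
  w,h=(39,29)
  u,v=pix(c,T(p0,(.107,.075,.03))).astype(int); o=np.array([u-w//2,v-h//2])
  A=cv2.resize(im[o[1]:o[1]+h,o[0]:o[0]+w],(390,290),interpolation=cv2.INTER_CUBIC); B=A.copy()
  q=lambda x,y,z:tuple(((pix(c,T(p0,(x,y,z)))-o+.5)*(390/w,290/h)).astype(int).tolist())
  for x,col in((.102,(0,0,255)),(.107,(0,255,0)),(.112,(255,0,0))):
    cv2.line(B,q(x,.053,.046),q(x,.095,.046),col,1)
  rows.append(np.hstack([A,B]))
cv2.imwrite("pics/5.png",np.vstack(rows))
```

```text
[ 0.13295645 -0.01824918  0.05752673] [-0.54457335 13.66249002 -2.13159462] 13.5667 0.012157130766929569
top crossbar None
top drag_mid None
top index [0.1088 0.1044 0.012 ]
top arm [0.1102 0.1045 0.0117]
side crossbar [0.1362 0.0029 0.0696]
side drag_mid [0.1037 0.0585 0.0659]
side index [0.1035 0.104  0.0118]
side arm [0.0958 0.0578 0.0363]
```

View pics/5.png

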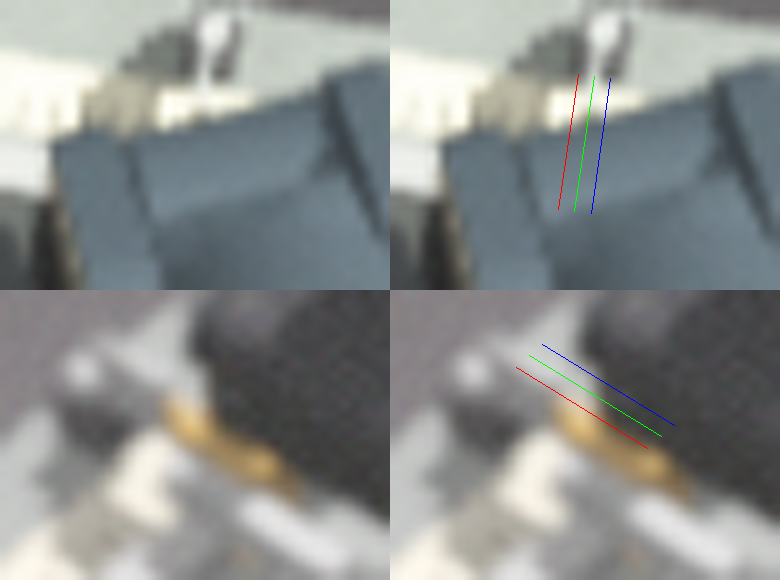

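Request:
carry_out(increments=[-0.001,-0.006,0,0,0,0,1,-0.001,-0.012,0,0,0,0,1,-0.002,-0.018,0,0,0,0,1,-0.002,-0.018,0,0,0,0,1,-0.002,-0.018,0,0,0,0,1,-0.002,-0.018,0,0,0,0,1])

```text
time: 14.57
tool_pos: [0.5072, 0.0186, 0.0575]
orientation: [-0.663, 0.749, 0.002, 0.001]
force: [-1.3, 14.9, -2.0]
grip_width: 0.0119
```

Run:
```python
from h import *
p0=np.array([.542,.1516,-1.693]);s=arm.state()
print(inv(p0,s["tool_pos"]),s["force"],s["time"],s["grip_width"])
for i in range(3):
  eyes.snapshot("side")
  for q in("drag_mid","index","arm"):
    b=best("side",q); print(q,b if b is None else inv(p0,b).round(4))
```

```text
[ 0.1362078  -0.01830604  0.05753622] [-1.34162498 14.89138963 -1.98100848] 14.5667 0.011933446581845406
drag_mid [0.1054 0.0624 0.0641]
index [0.1066 0.1036 0.0089]
arm [0.0944 0.0597 0.0363]
drag_mid [0.1048 0.0626 0.0609]
index [0.1065 0.1041 0.0129]
arm [0.0971 0.0596 0.0362]
drag_mid [0.106  0.0598 0.0603]
index [0.1049 0.1067 0.0101]
arm [0.0948 0.0595 0.0376]
```

Request:
carry_out(increments=[0,0,0,0,0,0,1,0,0,0,0,0,0,1,0,0,0,0,0,0,1,0,0,0,0,0,0,1,0,0,0,0,0,0,1,0,0,0,0,0,0,1,0,0,0,0,0,0,1,0,0,0,0,0,0,1,0,0,0,0,0,0,1,0,0,0,0,0,0,1,0,0,0,0,0,0,1,0,0,0,0,0,0,1])

```text
time: 16.17
tool_pos: [0.5072, 0.0186, 0.0575]
orientation: [-0.663, 0.749, 0.002, 0.001]
force: [-1.5, 15.3, -2.2]
grip_width: 0.0116
```

Request:
carry_out(increments=[0,0,0,0,0,0,1,0,0,0,0,0,0,1,0,0,0,0,0,0,1,0,0,0,0,0,0,1,0.001,0.01,0,0,0,0,1,0.003,0.025,0,0,0,0,1,0.005,0.04,0,0,0,0,1,0.007,0.055,0,0,0,0,1,0.009,0.07,0,0,0,0,1,0.01,0.085,0,0,0,0,1,0.012,0.1,0,0,0,0,1,0.014,0.115,0,0,0,0,1])

```text
time: 17.17
tool_pos: [0.5101, 0.039, 0.0575]
orientation: [-0.662, 0.75, 0.001, 0.0]
force: [-0.6, 8.8, -1.1]
grip_width: 0.0123
```

Request:
carry_out(increments=[0.002,0.016,0,0,0,0,1,0.004,0.032,0,0,0,0,1,0.006,0.048,0,0,0,0,1,0.008,0.064,0,0,0,0,1,0.01,0.08,0,0,0,0,1,0.012,0.096,0,0,0,0,1,0.014,0.112,0,0,0,0,1,0.016,0.128,0,0,0,0,1,0.018,0.144,0,0,0,0,1,0.02,0.16,0,0,0,0,1,0.022,0.175,0,0,0,0,1,0.023,0.188,0,0,0,0,1])

```text
time: 18.17
tool_pos: [0.5152, 0.0741, 0.0575]
orientation: [-0.661, 0.75, 0.0, -0.0]
force: [-1.1, 3.6, 0.0]
grip_width: 0.0119
```

Request:
carry_out(increments=[0.001,0.012,0,0,0,0,1,0.003,0.024,0,0,0,0,1,0.004,0.035,0,0,0,0,1,0.005,0.044,0,0,0,0,1,0.006,0.051,0,0,0,0,1,0.006,0.051,0,0,0,0,1,0.006,0.051,0,0,0,0,1])

```text
time: 18.75
tool_pos: [0.5167, 0.0844, 0.0575]
orientation: [-0.661, 0.75, 0.0, 0.0]
force: [-1.4, 4.0, -0.9]
grip_width: 0.0117
```

Run:
```python
from h import *
p0=np.array([.542,.1516,-1.693]);s=arm.state()
print(inv(p0,s["tool_pos"]),s["force"],s["time"],s["grip_width"])
```

```text
[ 0.06976806 -0.01691011  0.05754766] [-1.35163657  4.00741545 -0.89467035] 18.75 0.011674674834931977
```

Request:
carry_out(increments=[0,0.003,0,0,0,0,1,0.001,0.006,0,0,0,0,1,0.001,0.008,0,0,0,0,1,0.001,0.008,0,0,0,0,1])

```text
time: 19.08
tool_pos: [0.5168, 0.0852, 0.0575]
orientation: [-0.661, 0.75, -0.0, -0.0]
force: [-1.5, 2.2, -0.4]
grip_width: 0.0119
```

Request:
carry_out(increments=[0,0.003,0,0,0,0,1,0.001,0.006,0,0,0,0,1,0.001,0.008,0,0,0,0,1,0.001,0.008,0,0,0,0,1])

```text
time: 19.42
tool_pos: [0.5168, 0.0853, 0.0575]
orientation: [-0.661, 0.751, -0.001, -0.001]
force: [-2.1, -6.3, 3.0]
grip_width: 0.0119
```

Request:
carry_out(increments=[0,-0.004,0,0,0,0,1,0,-0.004,0,0,0,0,0.6,0,-0.004,0,0,0,0,0.3,0,-0.004,0,0,0,0,0.2,0,-0.004,0,0,0,0,0.2,0,-0.004,0,0,0,0,0.2,0,-0.004,0,0,0,0,0.2])

```text
time: 20.0
tool_pos: [0.5173, 0.0871, 0.0576]
orientation: [-0.662, 0.75, -0.0, 0.0]
force: [0.5, -0.5, -0.6]
grip_width: 0.034
```

Request:
carry_out(increments=[0,0,0.05,0,0,0,0.2,0,0,0.15,0,0,0,0.2,0,0,0.3,0,0,0,0.2,0,0,0.45,0,0,0,0.2,0,0,0.6,0,0,0,0.2,-0.2,0,0.8,0,0,0,0.2,-0.4,-0.2,0.85,0,0,0,0.2,-0.6,-0.4,0.85,0,0,0,0.2,-0.6,-0.6,0.85,0,0,0,0.2,-0.6,-0.8,0.85,0,0,0,0.2,-0.6,-1,0.85,0,0,0,0.2,-0.6,-1,0.85,0,0,0,0.2])

```text
time: 21.0
tool_pos: [0.3959, -0.1171, 0.2289]
orientation: [-0.66, 0.751, -0.001, 0.0]
force: [0.1, 0.2, -0.9]
grip_width: 0.0349
```

Run:
```python
from h import *
import cv2
p0=np.array([.542,.1516,-1.693]);s=arm.state()
print(s["tool_pos"],s["force"],s["time"],s["grip_width"])
rows=[]
for i in range(2):
 for c in("top","side"):
  im=eyes.snapshot(c)[:,:,::-1]
  for q in("crossbar","drag_mid","index","arm"):
    b=best(c,q); print(c,q,b if b is None else inv(p0,b).round(4))
  if i: continue
  w,h=(52,39)
  u,v=pix(c,T(p0,(.09,.06,.03))).astype(int); o=np.array([u-w//2,v-h//2])
  A=cv2.resize(im[o[1]:o[1]+h,o[0]:o[0]+w],(572,429),interpolation=cv2.INTER_CUBIC)
  rows.append(A[:300] if 0 else cv2.resize(A,(400,300)))
cv2.imwrite("pics/6.png",np.hstack(rows))
```

```text
[ 0.39588638 -0.11706756  0.22889144] [ 0.05778967  0.21508134 -0.89285352] 21.0 0.03488604621558461
top crossbar [ 0.0736 -0.0007  0.0733]
top drag_mid [0.1087 0.102  0.0102]
top index [0.1068 0.1044 0.0083]
top arm [0.0336 0.0622 0.0321]
side crossbar [ 0.0736 -0.0006  0.068 ]
side drag_mid [0.1051 0.0633 0.0635]
side index [0.1087 0.1051 0.0112]
side arm [0.0292 0.0598 0.0363]
top crossbar [ 0.0718 -0.0017  0.0711]
top drag_mid None
top index [0.1079 0.1046 0.0098]
top arm [0.0323 0.0628 0.0341]
side crossbar [0.071  0.0008 0.0698]
side drag_mid [0.1085 0.0605 0.0602]
side index [0.1064 0.1041 0.0095]
side arm [0.0304 0.061  0.035 ]
```

View pics/6.png

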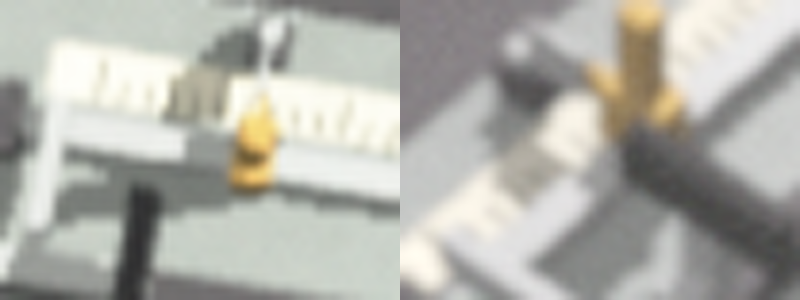

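Top crop: the blade at (266,70) runs straight into the pointer tip at (262,98), so they're level. The arm is back at home at (45,150), and both cameras read drag and index within about 2 mm.

```bash
python3 -c "
from rig import arm; print(arm.close_job())"
```

```text
the job is handed in; nothing more can be done
None
```

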